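Lock the print bed for transport with the wing screw

ROBOT

A 6-joint arm with a two-finger parallel gripper is mounted at the origin on the work surface. World frame = base frame: x ahead of the robot, y to its left, z up, the work surface at z = 0. Lengths are in m, angles in degrees, forces in N, time in s.
With the tool pointing down it reaches from about 0.375 to 0.9 m from the base axis. Payload 3.1 kg.
Tool frame: the origin (TCP) lies on the centre line of the jaws, within the pads' length; the fingertips stand 17 mm ahead of it and the grasp point (between the pads) lies 2 mm behind it; y points along the fingers, x is the direction in which the jaws open and shut, and the axes are right-handed (so a half turn about y gives the same grasp; the last joint's range is limited). The gripper opens to 87 mm and grips with 3 to 60 N. Pads are 19 mm wide; open, the fingers measure 117 mm over their backs; the gripper's body (75 mm by 190 mm) begins 51 mm behind the grasp point.
Start: joints at [-76.633, 30.224, 82.088, -0, 67.689, -10.227], TCP at [0.25, -0.573, 0.24] pointing down, gripper open.
Joint ranges: [-176.69, 176.69], [-43.24, 126.21], [12.49, 139.97], [-82, 262], [0, 151.66], [-163.58, 163.58]. Speed limits (degrees/s): [159.86, 159.86, 180, 180, 180, 180].

INTERFACE

Orientations are given as a 3x3 rotation matrix whose columns are the frame's x, y, z axes.
In Python, from rig import read_state, capture, camera_info, hand_in, trace, tip_of gives the robot as it stands.
- The arm moves only by the tool jog_arm, never from a script. Its argument "steps" is a list of rows, each an object with "fingers": the opening in per cent of the stroke, from 0 (shut) to 100 (fully open); "delta_pos": the shift along the world's x, y, z in mm, a list of three; "turn": the turn about the world's z in degrees. A call has 1 to 20 rows; each row is the pose to reach, as a shift and turn from the pose commanded when the call began; what a row does not reach only later rows make up. A row lasts 1/12 s, in which the tool goes at most 41.7 mm and 7.16 degrees, less where a joint would pass 70% of its speed; a pose out of reach is approached as far as the arm can. A call with a gripper value outside its range is refused whole. The fingers move at their own pace and stop on an object; the grip force is fixed at half the most. Time passes only in rows, so rows that repeat a pose let the fingers close. It gives the time, the measured TCP pose, the force and the opening at its end, in the units of the state.
- read_state(): the state, without advancing time (a new reading comes with each control period).
- capture(name): name is "side" or "top" or "wrist"; returns the picture (400x640x3 uint8, red, green, blue); there is no depth.
- camera_info(name): a dict with "fov_y" (degrees; the focal length in pixels is half the picture's height over the tangent of half this angle, whatever the lens; pixels are square), "cx", "cy" (the principal point, pixels), "view" (4x4, takes a point from world to camera coordinates); the wrist camera has in their place "tool_from_camera" (4x4, takes a point from camera to tool coordinates, whose origin is the TCP and whose axes are the tool frame's). Camera axes: x right, y down, z forward; pixel columns grow to the right and rows downward; lengths in m; the calibration is good to about 2 mm. A picture is of the moment at which its call begins: read the wrist's pose just before it. camera_info takes no time and is no camera call.
- hand_in(): hands the job in, once; it reports no verdict.
Trained networks look in the newest picture that a camera, given by its name, has taken for a name from the list of things; names that differ only in an ending like _2 or _b are one class to them, and where a whole thing is asked for, a point or a joint stands for the part that bears it (a point fixed in the world has none). Each returns a list of dicts, best first, with "confidence" (0 to 1); they miss things now and then, are a little off and sometimes report something else, mostly with a low value. They report only what shows in the picture. A call takes as long as a camera call.
- trace(target, camera): "mask" (400x640 bool, what is visible of it).
- tip_of(target, camera): "position" ([x, y, z] in m, in world coordinates, good to about 4 mm: a listed point, or the origin of a listed thing).
The state is a dict: "time_s": time; "joint_positions": joint angles; "qvel": joint speeds; "tau": joint torques, N m; "position": TCP position; "tcp_rot": TCP orientation; "force": force on the tool from outside, world axes, zero at the start; "moment": the same for the moment, N m; "opening": opening from 0.0 (shut) to 1.0 (fully open).
Only numpy, scipy, OpenCV 4.12 (cv2) and the standard library are available. Lean on these libraries where they do the work, as an engineer would, in place of code of your own. Each camera call takes 0.05 s, during which the arm holds its last target.

TASK

Lock the printer's sliding bed for transport: with a fingertip push the bed fully back against its rear stops, then screw the loose wing screw down clockwise, wing by wing with light fingertip strokes, until it comes to its stop with its foot on the bed. Only push: do not grip or squeeze the screw, and leave the knurled screw on the other bracket and everything lying around as they are. Finish clear of everything.

Things in the scene. Friction and masses are not known exactly. Their poses are not given: they have to be found in the camera images.
- deck: White deck 300 (x) x 320 (y) x 30 mm under the bed; origin at the centre of its underside, on the table, x to the rear. When the bed is home the deck reaches 60 mm in front of it. Two rails 14 mm wide and 8 mm high, 50 mm either side of the middle, run fore and aft under the bed and 50 mm out in front of it; two black rubber stops stand behind it.
- clamp: Black bracket at the rear of the deck that holds the wing screw; one of two alike brackets, it may be the left or the right. Origin on the screw's axis, 30 mm above the table. An arm 36 mm wide over the bed carries the screw, with a pillar on the rear side; arm and pillar tops are 106 mm above the table (bolts and washer 109 mm). Nothing nearby but the wings is higher.
- bed_front (a point): Middle of the upper front edge of the sliding print bed, a square plate 180 x 180 mm, 12 mm thick, brown on top, with a white lattice print 40 mm tall stuck on it (axis 55 mm behind the front edge). Its top is 58 mm above the table, its underside 46 mm. This point's x points from front to rear, the way the bed must be pushed, y to the left, z up.
- bed (a joint): How far the bed stands forward of its rear stops, in m: 0 is fully home, up to 0.05. It slides with about 2.5 N of friction and stays where it is left. It starts 15 to 30 mm forward.
- wing_mid (a point): Point on the axis of the wing screw, half-way up its two flat bare-metal wings; it turns and sinks with the screw: x (and -x) along the wings, z up. Each wing reaches 28 mm from the axis, is 5 mm thick, 20 mm tall (10 above and below this point); the hub has radius 8 mm. This point is 123 mm above the table when fully home, up to 8 mm higher when unscrewed.
- wing_screw (a joint): Angle the screw has been turned clockwise, seen from above, in rad: 0 fully up, 6.28 (a firm stop) fully down with its foot on the bed. Clockwise sinks it by 8 mm per turn. It turns with about 0.02 N m of friction (1 to 2 N at a wing) and stays where it is left. It starts between 0 and 2. Rubbery fingertips grip a wing's end: pushed at a slant towards the axis it jams, so push square to the wing.
- stem: The threaded stem and rubber foot (18 mm across) that carry the wings and sink as the screw turns; origin at the underside of the foot on the screw's axis, z up. The foot reaches the bed's top 58 mm above the table.
- knurled_top (a point): Top centre of the bare-metal knurled round screw, 28 mm across and 16 mm tall, in the other bracket, 140 mm to the side of the wing screw; its top is 128 mm above the table. It is not to be turned.
- knurled (a joint): Angle of the knurled screw, in rad; it starts at 0 and is to stay there.
- jar: Small clear jar, 34 mm across and 45 mm tall, standing on the left ledge of the deck; origin at its underside.
- bearing: Steel ring bearing, 26 mm across and 10 mm tall, lying on the right ledge of the deck; origin at its underside.
- rook: White printed chess rook, 36 mm across and 52 mm tall, standing on the table to the right of the deck; origin at its underside.
- scraper: Scraper lying on the table, to the left and nearer the robot.
- driver: Screwdriver lying on the table, to the right and nearer the robot.
- cup: Grey cup, 72 mm across and 85 mm tall, on the table to the left; origin at its underside.

How it is judged (in metres and radians):
On the way, in this order (a step that is already met when the one before it is completed fails the run):
1. the bed has been pushed back to within 3 mm of its stops (value of joint bed below 0.003 m), for 0.2 s.
2. then the wing screw has been turned down to its stop (within 0.3 rad) (value of joint wing_screw above 5.98 rad), for 0.2 s.
At the end, for the whole second after the job is handed in: The bed is within 3 mm of its rear stops, the wing screw is within 0.3 rad of its lower stop and at rest, the knurled screw is within 0.3 rad of where it was (value of joint bed below 0.003 m and value of joint wing_screw above 5.98 rad and velocity of joint wing_screw between -0.1 and 0.1 rad/s and value of joint knurled between -0.3 and 0.3 rad); the robot touches nothing.
It fails at once if the knurled screw was turned by more than 0.3 rad (value of joint knurled above 0.3 rad or value of joint knurled below -0.3 rad).
It fails at once if the wing screw was gripped or pushed hard (over 30 N) (contact force between the fingers and stem above 30 N).
It fails at once if a bystander was moved or lifted by more than 20 mm (distance of any of jar, bearing, rook, scraper, driver, cup from where it was at the start of the episode above 0.02 m).
It also fails if it takes over 72 s, if anything falls off the work surface, if the arm or the gripper's body presses on something with over 40 N, if the wrist force passes 120 N, or if a joint passes its speed limit or range.

## Working session

There is one attempt and no reset: what is moved stays moved. The work goes in short steps, Python scripts to look and compute and a tool call to move; the robot and the scene stay as the last step left them, time stands still between calls to the robot, and variables do not carry over. Pictures are saved under pics/ and viewed, and the job is handed in when it is done.

Besides the shell and the picture viewer there is one more tool, called after ">>>" as name(argument=value, ...), one argument or row to a line, values as JSON. jog_arm: Moves the arm, as the interface text tells. Its arguments: {"type":"object","properties":{"steps":{"type":"array","items":{"type":"object","properties":{"fingers":{"type":"number"},"delta_pos":{"type":"array","items":{"type":"number"}},"turn":{"type":"number"}}}}},"required":["steps"]}

```bash
mkdir -p pics; ls; python3 - <<'E'
from rig import *
import cv2,numpy as np
s=read_state()
print(s['time_s'],s['position'],s['tcp_rot'],s['opening'],s['force'])
for c in ['side','top']:
    im=capture(c); cv2.imwrite(f'pics/{c}0.png',im[:,:,::-1])
    ci=camera_info(c); print(c,ci['fov_y'],ci['cx'],ci['cy'],np.round(np.array(ci['view']),3).tolist())
    for t in ['wing_mid','bed_front','knurled_top','stem','clamp']:
        print(t,[(np.round(d['position'],4).tolist(),round(d['confidence'],2)) for d in tip_of(t,c)[:3]])
E
```

```text
pics
0.0 [ 0.25000578 -0.57205211  0.23856901] [[ 4.00266284e-01 -5.22215272e-04  9.16398728e-01]
 [-9.16396406e-01  2.09429515e-03  4.00266463e-01]
 [-2.12823467e-03 -9.99997671e-01  3.59719536e-04]] 0.9986245631641766 [-1.07452261 -0.18146922  0.51058451]
side 55.27754755831709 320.5996607076824 200.52104040550202 [[-0.808, -0.589, -0.022, 0.457], [-0.394, 0.566, -0.724, 0.293], [0.439, -0.576, -0.689, 0.759], [0.0, 0.0, 0.0, 1.0]]
wing_mid [([0.6369, -0.0804, 0.131], 0.52)]
bed_front [([0.4806, 0.0277, 0.0551], 0.94), ([0.4709, -0.1009, 0.0324], 0.32)]
knurled_top [([0.6702, 0.065, 0.1254], 0.48)]
stem [([0.6311, -0.0716, 0.061], 0.43), ([0.5399, -0.3285, -0.001], 0.34)]
clamp [([0.6334, -0.0745, 0.0296], 0.66)]
top 42.47374698314077 316.5286300565442 203.06989183775548 [[0.014, -1.0, 0.01, -0.029], [-0.994, -0.015, -0.113, 0.537], [0.113, -0.008, -0.994, 1.511], [0.0, 0.0, 0.0, 1.0]]
wing_mid [([0.638, -0.0785, 0.1292], 0.43)]
bed_front [([0.4843, 0.0291, 0.0564], 0.63), ([0.5981, 0.364, -0.0012], 0.28)]
knurled_top [([0.6725, 0.0546, 0.1261], 0.43)]
stem [([0.6388, -0.0732, 0.0643], 0.53)]
clamp [([0.6372, -0.0758, 0.0277], 0.65), ([0.4824, 0.0309, 0.0591], 0.61)]
```

View pictures.

View pics/side0.png

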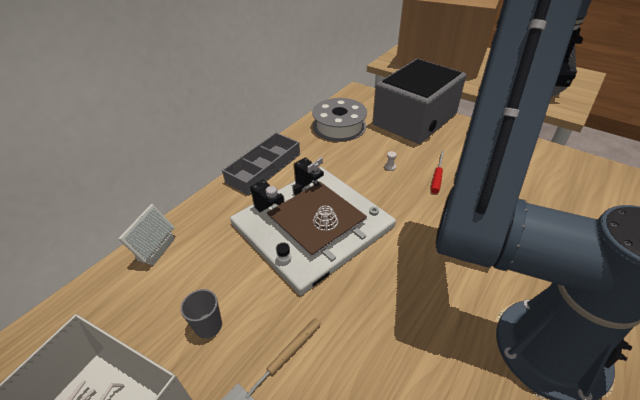

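View pics/top0.png

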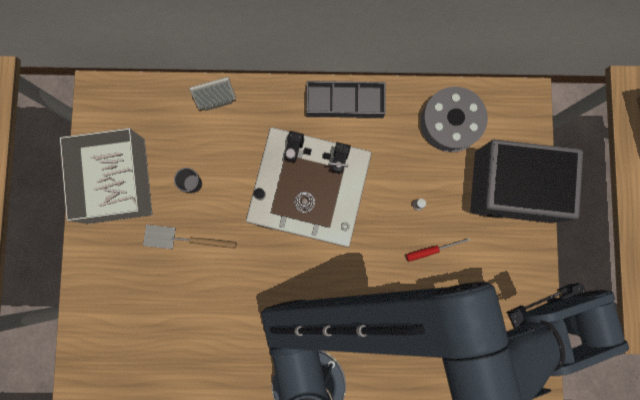

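```bash
python3 - <<'E'
import cv2
im=cv2.imread('pics/top0.png')
c=im[100:260,200:440]
cv2.imwrite('pics/topz.png',cv2.resize(c,None,fx=3.3,fy=3.3,interpolation=cv2.INTER_CUBIC))
c=im[120:180,310:390]
cv2.imwrite('pics/topzz.png',cv2.resize(c,None,fx=9,fy=9,interpolation=cv2.INTER_CUBIC))
E
```

```text
(no output)
```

View pics/topz.png

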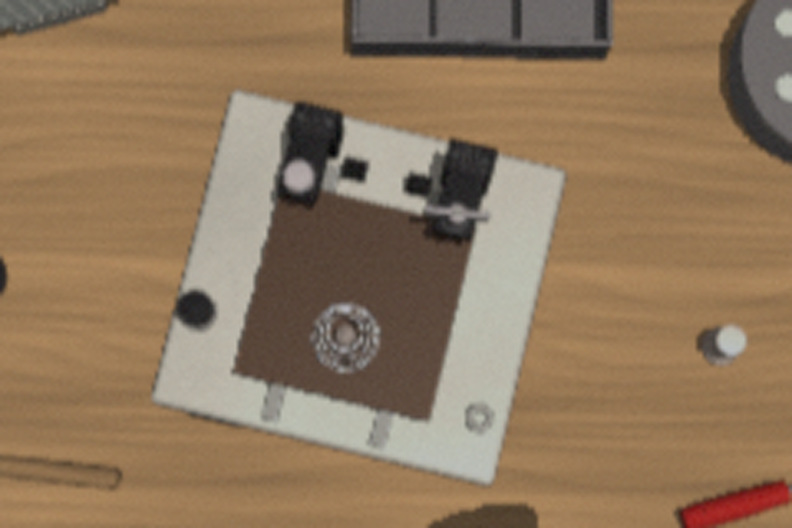

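View pics/topzz.png

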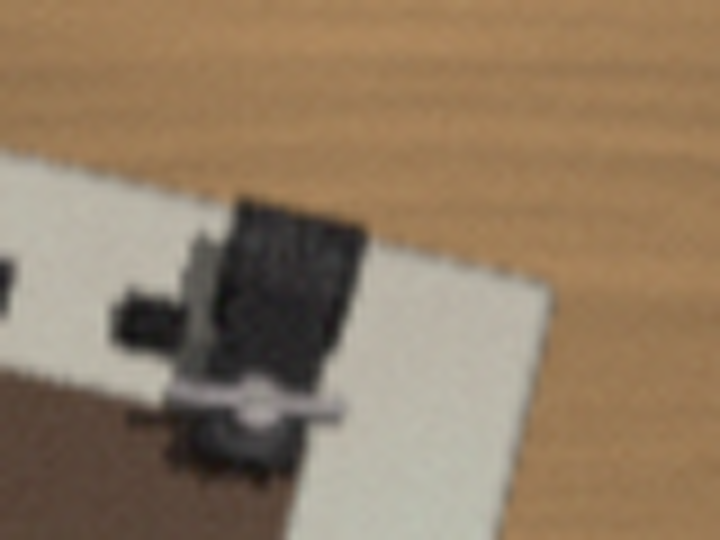

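```bash
cat > h.py <<'E'
from rig import *
import cv2,numpy as np
def ray(cam,u,v,z):
    ci=camera_info(cam); V=np.array(ci['view']); f=200/np.tan(np.radians(ci['fov_y']/2))
    R=V[:3,:3]; o=-R.T@V[:3,3]; d=R.T@np.array([(u-ci['cx'])/f,(v-ci['cy'])/f,1])
    return o+d*(z-o[2])/d[2]
def proj(cam,p):
    ci=camera_info(cam); V=np.array(ci['view']); f=200/np.tan(np.radians(ci['fov_y']/2))
    q=V[:3,:3]@p+V[:3,3]; return np.array([ci['cx']+f*q[0]/q[2],ci['cy']+f*q[1]/q[2]])
def wproj(P,pts):
    # wrist pixel <- world; P=state
    ci=camera_info('wrist'); T=np.array(ci['tool_from_camera']); f=200/np.tan(np.radians(ci['fov_y']/2))
    R=np.array(P['tcp_rot']); 
    Rc=R@T[:3,:3]; oc=np.array(P['position'])+R@T[:3,3]
    q=(np.atleast_2d(pts)-oc)@Rc
    return np.c_[ci['cx']+f*q[:,0]/q[:,2],ci['cy']+f*q[:,1]/q[:,2]]
def wray(P,u,v,z):
    ci=camera_info('wrist'); T=np.array(ci['tool_from_camera']); f=200/np.tan(np.radians(ci['fov_y']/2))
    R=np.array(P['tcp_rot']); Rc=R@T[:3,:3]; oc=np.array(P['position'])+R@T[:3,3]
    d=Rc@np.array([(u-ci['cx'])/f,(v-ci['cy'])/f,1]); return oc+d*(z-oc[2])/d[2]
E
python3 - <<'E'
from h import *
C=[(235,90),(563,172),(493,485),(153,402)]
Z=[.03]*4
W=[ray('top',200+u/3.3,100+v/3.3,.03) for u,v in C]
for w in W: print(w.round(4))
yx=lambda a,b:np.degrees(np.arctan2(*(b-a)[[1,0]]))
print(yx(W[3],W[0]),yx(W[2],W[1]),yx(W[2],W[3])-90,yx(W[1],W[0])-90, [np.linalg.norm(W[i]-W[(i+1)%4]) for i in range(4)], np.mean(W,0))
B=[ray('top',200+u/3.3,100+v/3.3,.058) for u,v in [(233,374),(430,420)]]
print('bed front',B,np.mean(B,0),yx(B[1],B[0])-90,np.linalg.norm(B[0]-B[1]))
E1=ray('top',310+175/9,120+390/9,.129);E2=ray('top',310+343/9,120+410/9,.129);H=ray('top',310+260/9,120+400/9,.135)
print('wing',E1,E2,(E1+E2)/2,H,yx(E2,E1),np.linalg.norm(E1-E2))
print('kn',ray('top',200+299/3.3,100+175/3.3,.128))
s=read_state()
for k,v in camera_info('wrist').items(): print(k,np.round(v,3).tolist())
E
```

```text
[0.7678 0.1206 0.03  ]
[ 0.6958 -0.1825  0.03  ]
[ 0.4081 -0.1202  0.03  ]
[0.4783 0.1876 0.03  ]
-13.01963264631139 -12.21512506821201 -12.846478511282783 -13.363089014923176 [np.float64(0.31151631291999915), np.float64(0.2943843589823567), np.float64(0.3156455625082337), np.float64(0.29717660944446056)] [0.58751482 0.00137593 0.03      ]
bed front [array([0.50221128, 0.11372547, 0.058     ]), array([ 0.46394053, -0.06182764,  0.058     ])] [0.4830759  0.02594892 0.058     ] -12.298126247555743 0.1796762262246225
wing [ 0.64019243 -0.05481255  0.129     ] [ 0.63467428 -0.10767732  0.129     ] [ 0.63743335 -0.08124494  0.129     ] [ 0.63629379 -0.08125581  0.135     ] 84.04090907602709 0.05315199024011851
kn [0.66823648 0.05560184 0.128     ]
fov_y 70.334
cx 319.354
cy 197.152
tool_from_camera [[1.0, -0.001, 0.0, 0.001], [-0.001, -0.266, 0.964, -0.144], [-0.0, -0.964, -0.266, 0.072], [0.0, 0.0, 0.0, 1.0]]
```

>>> jog_arm(
  steps=[
    {"delta_pos": [10, 30, 0], "turn": -2, "fingers": 0},
    {"delta_pos": [22, 67, 0], "turn": -4, "fingers": 0},
    {"delta_pos": [34, 104, 0], "turn": -6, "fingers": 0},
    {"delta_pos": [46, 141, 0], "turn": -8, "fingers": 0},
    {"delta_pos": [58, 178, 0], "turn": -10, "fingers": 0},
    {"delta_pos": [70, 215, 0], "turn": -12, "fingers": 0},
    {"delta_pos": [82, 252, 0], "turn": -14, "fingers": 0},
    {"delta_pos": [94, 289, 0], "turn": -16, "fingers": 0},
    {"delta_pos": [106, 326, 0], "turn": -18, "fingers": 0},
    {"delta_pos": [118, 363, 0], "turn": -20, "fingers": 0},
    {"delta_pos": [130, 400, 0], "turn": -23, "fingers": 0},
    {"delta_pos": [142, 437, 0], "turn": -26, "fingers": 0},
    {"delta_pos": [154, 474, 0], "turn": -29, "fingers": 0},
    {"delta_pos": [166, 511, 0], "turn": -32, "fingers": 0},
    {"delta_pos": [178, 547, 0], "turn": -34, "fingers": 0},
    {"delta_pos": [190, 580, 0], "turn": -36, "fingers": 0},
    {"delta_pos": [196, 598, 0], "turn": -36.4, "fingers": 0},
    {"delta_pos": [199, 607, 0], "turn": -36.4, "fingers": 0},
    {"delta_pos": [199, 607, 0], "turn": -36.4, "fingers": 0},
    {"delta_pos": [199, 607, 0], "turn": -36.4, "fingers": 0},
  ],
)

```text
time_s: 2.27
position: [0.449, 0.034, 0.2395]
tcp_rot: [[-0.22, -0.0, 0.975], [-0.975, -0.001, -0.22], [0.001, -1.0, -0.0]]
force: [0.1, -0.7, 0.1]
opening: 0.002
```

```bash
python3 - <<'E'
from h import *
s=read_state(); print(s['time_s'],s['position'],s['tcp_rot'].round(3).tolist(),s['force'],s['opening'],s['joint_positions'])
im=capture('wrist'); cv2.imwrite('pics/w1.png',im[:,:,::-1])
for t in ['wing_mid','bed_front','knurled_top','stem','clamp']:
    print(t,[(np.round(d['position'],4).tolist(),round(d['confidence'],2)) for d in tip_of(t,'wrist')[:3]])
E
```

```text
2.2667 [0.44901919 0.03396669 0.23953637] [[-0.22, -0.0, 0.975], [-0.975, -0.001, -0.22], [0.001, -1.0, -0.0]] [ 0.05156526 -0.69421987  0.09270858] 0.0022640588486472994 [-9.91938019e+00  1.68218124e+01  1.06181071e+02 -4.54657931e-02
  5.70085852e+01  9.28432723e+01]
wing_mid []
bed_front [([0.4793, 0.0302, 0.0571], 0.9)]
knurled_top []
stem [([0.5381, -0.3233, 0.0004], 0.64)]
clamp []
```

View pics/w1.png

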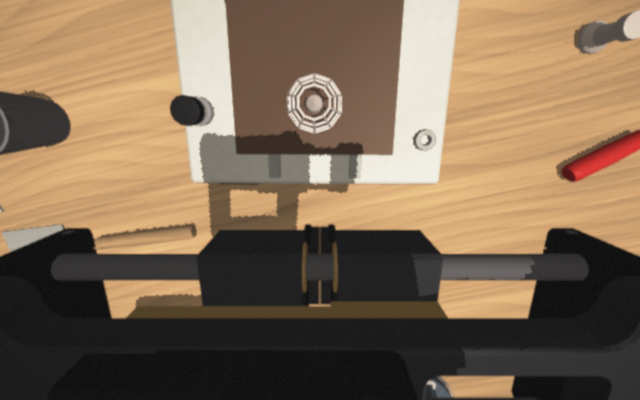

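>>> jog_arm(
  steps=[
    {"delta_pos": [0, 0, -20], "fingers": 0},
    {"delta_pos": [0, 0, -55], "fingers": 0},
    {"delta_pos": [0, 0, -90], "fingers": 0},
    {"delta_pos": [0, 0, -125], "fingers": 0},
    {"delta_pos": [0, 0, -155], "fingers": 0},
    {"delta_pos": [0, 0, -168], "fingers": 0},
    {"delta_pos": [0, 0, -172], "fingers": 0},
    {"delta_pos": [0, 0, -172], "fingers": 0},
    {"delta_pos": [5, -1.1, -172], "fingers": 0},
    {"delta_pos": [10, -2.2, -172], "fingers": 0},
    {"delta_pos": [14, -3.1, -172], "fingers": 0},
    {"delta_pos": [18, -4, -172], "fingers": 0},
    {"delta_pos": [21, -4.7, -172], "fingers": 0},
    {"delta_pos": [24, -5.3, -172], "fingers": 0},
    {"delta_pos": [27, -6, -172], "fingers": 0},
    {"delta_pos": [30, -6.7, -172], "fingers": 0},
    {"delta_pos": [32, -7.1, -172], "fingers": 0},
    {"delta_pos": [34, -7.6, -172], "fingers": 0},
  ],
)

```text
$.steps[0]: bad value
```

>>> jog_arm(
  steps=[
    {"delta_pos": [0, 0, -20], "turn": 0, "fingers": 0},
    {"delta_pos": [0, 0, -55], "turn": 0, "fingers": 0},
    {"delta_pos": [0, 0, -90], "turn": 0, "fingers": 0},
    {"delta_pos": [0, 0, -125], "turn": 0, "fingers": 0},
    {"delta_pos": [0, 0, -155], "turn": 0, "fingers": 0},
    {"delta_pos": [0, 0, -168], "turn": 0, "fingers": 0},
    {"delta_pos": [0, 0, -172], "turn": 0, "fingers": 0},
    {"delta_pos": [0, 0, -172], "turn": 0, "fingers": 0},
    {"delta_pos": [5, -1.1, -172], "turn": 0, "fingers": 0},
    {"delta_pos": [10, -2.2, -172], "turn": 0, "fingers": 0},
    {"delta_pos": [14, -3.1, -172], "turn": 0, "fingers": 0},
    {"delta_pos": [18, -4, -172], "turn": 0, "fingers": 0},
    {"delta_pos": [21, -4.7, -172], "turn": 0, "fingers": 0},
    {"delta_pos": [24, -5.3, -172], "turn": 0, "fingers": 0},
    {"delta_pos": [27, -6, -172], "turn": 0, "fingers": 0},
    {"delta_pos": [30, -6.7, -172], "turn": 0, "fingers": 0},
    {"delta_pos": [32, -7.1, -172], "turn": 0, "fingers": 0},
    {"delta_pos": [34, -7.6, -172], "turn": 0, "fingers": 0},
  ],
)

```text
time_s: 4.07
position: [0.4829, 0.0267, 0.0675]
tcp_rot: [[-0.222, -0.001, 0.975], [-0.975, 0.0, -0.222], [0.0, -1.0, -0.001]]
force: [-3.8, 0.7, 2.3]
opening: 0.004
```

>>> jog_arm(
  steps=[
    {"delta_pos": [1, -0.2, 0], "turn": 0, "fingers": 0},
    {"delta_pos": [2, -0.5, 0], "turn": 0, "fingers": 0},
    {"delta_pos": [3, -0.7, 0], "turn": 0, "fingers": 0},
    {"delta_pos": [4, -0.9, 0], "turn": 0, "fingers": 0},
    {"delta_pos": [5, -1.1, 0], "turn": 0, "fingers": 0},
  ],
)

```text
time_s: 4.48
position: [0.4881, 0.0256, 0.0675]
tcp_rot: [[-0.222, -0.0, 0.975], [-0.975, -0.0, -0.222], [0.0, -1.0, -0.0]]
force: [-2.9, 0.3, 1.3]
opening: 0.005
```

>>> jog_arm(
  steps=[
    {"delta_pos": [1, -0.2, 0], "turn": 0, "fingers": 0},
    {"delta_pos": [2, -0.5, 0], "turn": 0, "fingers": 0},
    {"delta_pos": [3, -0.7, 0], "turn": 0, "fingers": 0},
    {"delta_pos": [4, -0.9, 0], "turn": 0, "fingers": 0},
  ],
)

```text
time_s: 4.82
position: [0.4892, 0.0253, 0.0674]
tcp_rot: [[-0.222, -0.007, 0.975], [-0.975, 0.001, -0.222], [0.0, -1.0, -0.007]]
force: [-8.9, 1.0, 6.4]
opening: 0.008
```

>>> jog_arm(
  steps=[
    {"delta_pos": [1, -0.2, 0], "turn": 0, "fingers": 0},
    {"delta_pos": [1.5, -0.3, 0], "turn": 0, "fingers": 0},
    {"delta_pos": [1.5, -0.3, 0], "turn": 0, "fingers": 0},
    {"delta_pos": [1.5, -0.3, 0], "turn": 0, "fingers": 0},
  ],
)

```text
time_s: 5.15
position: [0.4893, 0.0253, 0.0673]
tcp_rot: [[-0.221, -0.009, 0.975], [-0.975, 0.002, -0.221], [0.0, -1.0, -0.01]]
force: [-8.6, 0.9, 7.0]
opening: 0.007
```

```bash
python3 - <<'E'
from h import *
s=read_state(); print(s['time_s'],s['position'],s['force'],s['tau'])
im=capture('top'); cv2.imwrite('pics/t2.png',cv2.resize(im[100:260,200:440,::-1],None,fx=3.3,fy=3.3,interpolation=cv2.INTER_CUBIC))
E
```

```text
5.15 [0.48928809 0.02531551 0.06727305] [-8.57684993  0.9227125   6.97023969] [-8.90228301e-01 -3.71909165e+01 -1.22384217e+01  3.66082694e-02
 -2.63772100e+00 -1.95042591e-02]
```

View pics/t2.png

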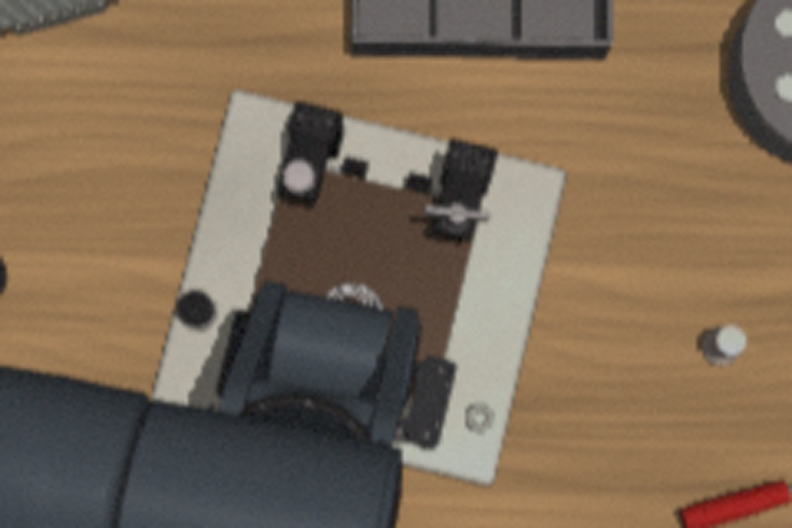

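>>> jog_arm(
  steps=[
    {"delta_pos": [-10, 2.2, 0], "turn": 0, "fingers": 0},
    {"delta_pos": [-25, 5.5, 0], "turn": 0, "fingers": 0},
    {"delta_pos": [-30, 6.6, 20], "turn": 0, "fingers": 0},
    {"delta_pos": [-30, 6.6, 60], "turn": 0, "fingers": 0},
    {"delta_pos": [-30, 6.6, 100], "turn": 0, "fingers": 0},
    {"delta_pos": [-30, 6.6, 140], "turn": 5, "fingers": 0},
    {"delta_pos": [-25, 0, 165], "turn": 12, "fingers": 0},
    {"delta_pos": [-10, -20, 172], "turn": 19, "fingers": 0},
    {"delta_pos": [8, -40, 172], "turn": 26, "fingers": 0},
    {"delta_pos": [26, -60, 172], "turn": 33, "fingers": 0},
    {"delta_pos": [44, -78, 172], "turn": 40, "fingers": 0},
    {"delta_pos": [62, -94, 172], "turn": 47, "fingers": 0},
    {"delta_pos": [80, -108, 172], "turn": 54, "fingers": 0},
    {"delta_pos": [97, -121, 172], "turn": 61, "fingers": 0},
    {"delta_pos": [112, -133, 172], "turn": 68, "fingers": 0},
    {"delta_pos": [125, -142, 172], "turn": 75, "fingers": 0},
    {"delta_pos": [135, -149, 172], "turn": 82, "fingers": 0},
    {"delta_pos": [141, -153, 172], "turn": 89, "fingers": 0},
    {"delta_pos": [143.5, -154, 172], "turn": 96, "fingers": 0},
    {"delta_pos": [143.5, -154, 172], "turn": 97, "fingers": 0},
  ],
)

```text
time_s: 6.87
position: [0.6391, -0.1308, 0.2396]
tcp_rot: [[0.995, 0.004, 0.099], [-0.099, -0.002, 0.995], [0.004, -1.0, -0.001]]
force: [0.3, 0.6, 1.1]
opening: 0.009
```

>>> jog_arm(
  steps=[
    {"delta_pos": [0, 0, 0], "turn": 0, "fingers": 0},
    {"delta_pos": [0, 0, 0], "turn": 0, "fingers": 0},
  ],
)

```text
time_s: 7.03
position: [0.6374, -0.1296, 0.2396]
tcp_rot: [[0.995, 0.001, 0.104], [-0.104, -0.0, 0.995], [0.001, -1.0, -0.0]]
force: [-0.1, 0.4, -1.0]
opening: 0.006
```

```bash
python3 - <<'E'
from h import *
s=read_state(); print(s['time_s'],s['position'],s['tcp_rot'].round(3).tolist(),s['force'],s['joint_positions'].round(1))
im=capture('wrist'); cv2.imwrite('pics/w2.png',im[:,:,::-1])
for t in ['wing_mid','stem','clamp']:
    print(t,[(np.round(d['position'],4).tolist(),round(d['confidence'],2)) for d in tip_of(t,'wrist')[:3]])
print(wproj(s,[[.637,-.0812,.129],[.637,-.0812,.139]]))
im=capture('top'); cv2.imwrite('pics/t3.png',cv2.resize(im[100:260,200:440,::-1],None,fx=3.3,fy=3.3,interpolation=cv2.INTER_CUBIC))
E
```

```text
7.0333 [ 0.63738164 -0.12960854  0.23958096] [[0.995, 0.001, 0.104], [-0.104, -0.0, 0.995], [0.001, -1.0, -0.0]] [-0.0775028   0.36077573 -0.97822401] [-21.3  32.2  78.2   0.   69.5 -15.4]
wing_mid [([0.6392, -0.0781, 0.1271], 0.59)]
stem [([0.6399, -0.0749, 0.0651], 0.87)]
clamp [([0.6394, -0.0733, 0.0259], 0.78), ([0.4703, -0.1009, 0.0301], 0.5)]
[[313.49956299 146.44360692]
 [313.28541146 147.55211754]]
```

View pics/w2.png

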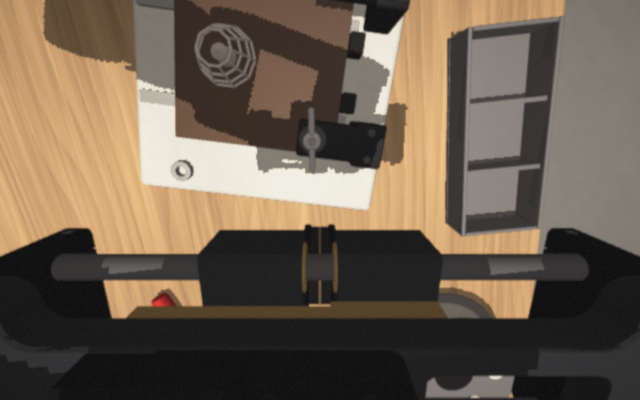

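View pics/t3.png

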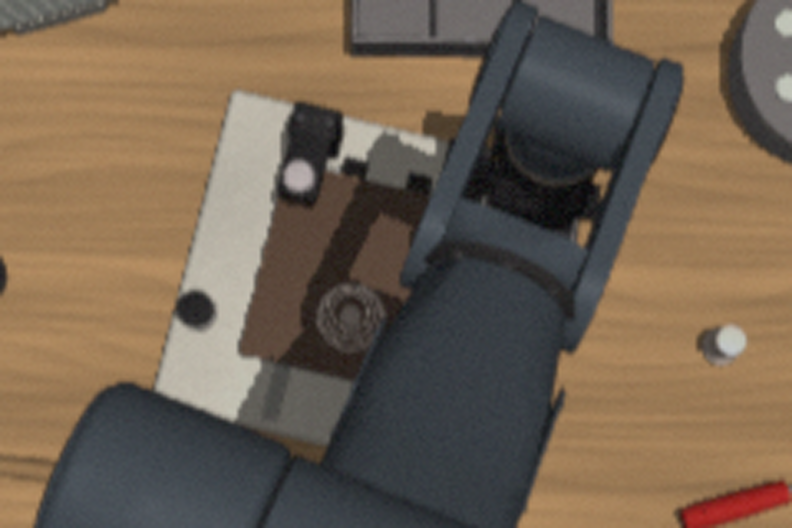

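```bash
python3 - <<'E'
from h import *
im=cv2.imread('pics/w2.png')[90:190,260:360]
cv2.imwrite('pics/w2z.png',cv2.resize(im,None,fx=6,fy=6,interpolation=cv2.INTER_CUBIC))
s=read_state()
for d in trace('wing_screw','wrist')[:2]:
    m=d['mask']; v,u=np.nonzero(m); print(d['confidence'],m.sum(),u.min(),u.max(),v.min(),v.max())
E
```

```text
0.66 543 303 320 109 173
```

View pics/w2z.png

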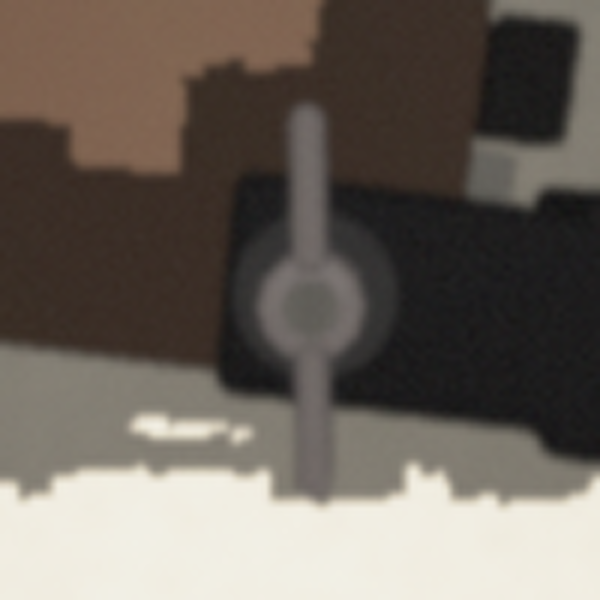

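```bash
python3 - <<'E'
from h import *
s=read_state()
for z in [.125,.129,.131,.139]:
    a=wray(s,311,107.2,z);b=wray(s,312.5,173.3,z);h=wray(s,312,140.8,z)
    print(z,a.round(4),b.round(4),((a+b)/2).round(4),h.round(4),np.linalg.norm(a-b).round(4),np.degrees(np.arctan2(*(a-b)[[1,0]])))
for z in (.133,.141):print(ray('top',310+260/9,120+400/9,z))
E
```

```text
0.125 [ 0.638  -0.0477  0.125 ] [ 0.6329 -0.1057  0.125 ] [ 0.6354 -0.0767  0.125 ] [ 0.6357 -0.0763  0.125 ] 0.0583 85.06192441967939
0.129 [ 0.638  -0.0478  0.129 ] [ 0.6331 -0.105   0.129 ] [ 0.6356 -0.0764  0.129 ] [ 0.6358 -0.076   0.129 ] 0.0574 85.06192441967939
0.131 [ 0.6381 -0.0479  0.131 ] [ 0.6332 -0.1046  0.131 ] [ 0.6356 -0.0763  0.131 ] [ 0.6359 -0.0759  0.131 ] 0.0569 85.06192441967933
0.139 [ 0.6383 -0.0482  0.139 ] [ 0.6335 -0.1031  0.139 ] [ 0.6359 -0.0757  0.139 ] [ 0.6361 -0.0753  0.139 ] 0.0551 85.06192441967944
[ 0.63667529 -0.08135758  0.133     ]
[ 0.63514931 -0.08095049  0.141     ]
```

>>> jog_arm(
  steps=[
    {"delta_pos": [-8, 22, 0], "turn": 0.8, "fingers": 0},
    {"delta_pos": [-19, 54, 0], "turn": 0.8, "fingers": 0},
    {"delta_pos": [-26, 74, 0], "turn": 0.8, "fingers": 0},
    {"delta_pos": [-26, 74, -20], "turn": 0.8, "fingers": 0},
    {"delta_pos": [-26, 74, -50], "turn": 0.8, "fingers": 0},
    {"delta_pos": [-26, 74, -80], "turn": 0.8, "fingers": 0},
    {"delta_pos": [-26, 74, -98], "turn": 0.8, "fingers": 0},
    {"delta_pos": [-26, 74, -105], "turn": 0.8, "fingers": 0},
    {"delta_pos": [-26, 74, -106.5], "turn": 0.8, "fingers": 0},
    {"delta_pos": [-26, 74, -106.5], "turn": 0.8, "fingers": 0},
  ],
)

```text
time_s: 8.17
position: [0.6116, -0.0558, 0.1333]
tcp_rot: [[0.996, 0.0, 0.087], [-0.087, -0.0, 0.996], [0.0, -1.0, -0.0]]
force: [0.4, -0.7, 0.5]
opening: 0.006
```

```bash
cat >> h.py <<'E'
def arc(ax,phi0,phi1,n,start,yaw0,g0=17.5,g1=17.5,r=20,flip=0):
    # rows relative to start (commanded xy m), yaw0 commanded tool-x yaw
    out=[]
    for k in range(1,n+1):
        phi=phi0+(phi1-phi0)*k/n; g=g0+(g1-g0)*k/n
        a=np.radians(phi); u=np.array([np.cos(a),np.sin(a)]); t=np.array([np.sin(a),-np.cos(a)])
        p=np.array(ax)+(r*u-g*t)/1e3
        d=(p-start)*1e3; tr=(phi-90+flip-yaw0+180)%360-180
        out.append((round(d[0],1),round(d[1],1),round(tr,1)))
    return out
E
python3 - <<'E'
from h import *
s=read_state();print(s['force'],s['position'],s['time_s'])
im=capture('wrist'); cv2.imwrite('pics/w3.png',im[:,:,::-1])
im=capture('side'); cv2.imwrite('pics/s3.png',cv2.resize(im[120:270,200:420,::-1],None,fx=3.5,fy=3.5,interpolation=cv2.INTER_CUBIC))
print(arc((.6365,-.078),85,85,2,np.array([.611,-.056]),-5,27,17.5))
print(arc((.6365,-.078),85,-7,23,np.array([.611,-.056]),-5))
E
```

```text
[ 0.37912565 -0.65084096  0.50589727] [ 0.6116057  -0.05575485  0.13329375] 8.1667
[(np.float64(5.1), np.float64(-0.1), 0.0), (np.float64(9.8), np.float64(-0.6), 0.0)]
[(np.float64(11.3), np.float64(0.5), -4.0), (np.float64(12.9), np.float64(1.4), -8.0), (np.float64(14.6), np.float64(2.2), -12.0), (np.float64(16.3), np.float64(2.9), -16.0), (np.float64(18.1), np.float64(3.5), -20.0), (np.float64(19.9), np.float64(4.0), -24.0), (np.float64(21.7), np.float64(4.3), -28.0), (np.float64(23.6), np.float64(4.5), -32.0), (np.float64(25.4), np.float64(4.6), -36.0), (np.float64(27.3), np.float64(4.5), -40.0), (np.float64(29.1), np.float64(4.3), -44.0), (np.float64(30.9), np.float64(4.0), -48.0), (np.float64(32.7), np.float64(3.6), -52.0), (np.float64(34.5), np.float64(3.0), -56.0), (np.float64(36.2), np.float64(2.3), -60.0), (np.float64(37.9), np.float64(1.5), -64.0), (np.float64(39.5), np.float64(0.6), -68.0), (np.float64(41.1), np.float64(-0.4), -72.0), (np.float64(42.5), np.float64(-1.6), -76.0), (np.float64(43.9), np.float64(-2.8), -80.0), (np.float64(45.2), np.float64(-4.2), -84.0), (np.float64(46.4), np.float64(-5.6), -88.0), (np.float64(47.5), np.float64(-7.1), -92.0)]
```

View pics/w3.png

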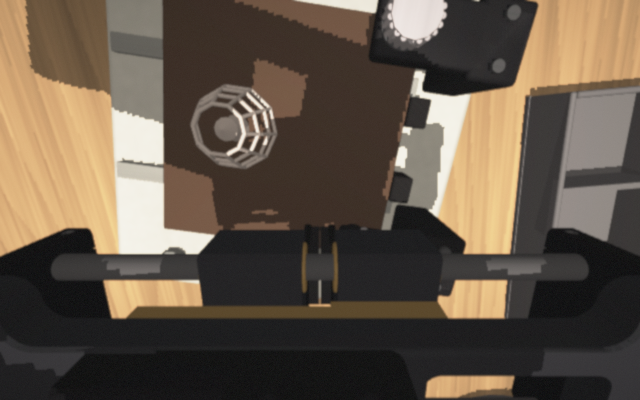

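View pics/s3.png

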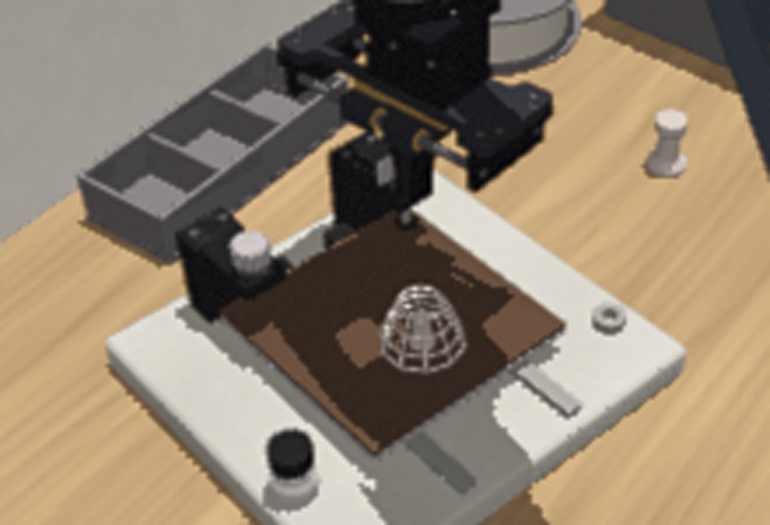

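>>> jog_arm(
  steps=[
    {"delta_pos": [3, 0, 0], "turn": 0, "fingers": 0},
    {"delta_pos": [6, -0.2, 0], "turn": 0, "fingers": 0},
    {"delta_pos": [8, -0.4, 0], "turn": 0, "fingers": 0},
    {"delta_pos": [9.8, -0.6, 0], "turn": 0, "fingers": 0},
    {"delta_pos": [11.3, 0.5, 0], "turn": -4, "fingers": 0},
    {"delta_pos": [12.9, 1.4, 0], "turn": -8, "fingers": 0},
    {"delta_pos": [14.6, 2.2, 0], "turn": -12, "fingers": 0},
    {"delta_pos": [16.3, 2.9, 0], "turn": -16, "fingers": 0},
    {"delta_pos": [18.1, 3.5, 0], "turn": -20, "fingers": 0},
    {"delta_pos": [19.9, 4, 0], "turn": -24, "fingers": 0},
  ],
)

```text
time_s: 9.1
position: [0.6308, -0.0516, 0.133]
tcp_rot: [[0.873, -0.001, 0.488], [-0.488, 0.0, 0.873], [-0.001, -1.0, -0.001]]
force: [-0.5, 0.5, -0.3]
opening: 0.006
```

>>> jog_arm(
  steps=[
    {"delta_pos": [1.8, 0.3, 0], "turn": -4, "fingers": 0},
    {"delta_pos": [3.7, 0.5, 0], "turn": -8, "fingers": 0},
    {"delta_pos": [5.5, 0.6, 0], "turn": -12, "fingers": 0},
    {"delta_pos": [7.4, 0.5, 0], "turn": -16, "fingers": 0},
    {"delta_pos": [9.2, 0.3, 0], "turn": -20, "fingers": 0},
    {"delta_pos": [11, 0, 0], "turn": -24, "fingers": 0},
    {"delta_pos": [12.8, -0.4, 0], "turn": -28, "fingers": 0},
    {"delta_pos": [14.6, -1, 0], "turn": -32, "fingers": 0},
    {"delta_pos": [16.3, -1.7, 0], "turn": -36, "fingers": 0},
    {"delta_pos": [18, -2.5, 0], "turn": -40, "fingers": 0},
  ],
)

```text
time_s: 9.93
position: [0.6488, -0.0539, 0.1329]
tcp_rot: [[0.355, -0.001, 0.935], [-0.935, 0.001, 0.355], [-0.001, -1.0, -0.001]]
force: [-1.2, 0.3, -0.6]
opening: 0.005
```

```bash
python3 - <<'E'
from h import *
s=read_state();print(s['force'],s['position'],s['time_s'])
im=capture('wrist'); cv2.imwrite('pics/w4.png',im[:,:,::-1])
im=capture('side'); cv2.imwrite('pics/s4.png',cv2.resize(im[120:270,200:420,::-1],None,fx=3.5,fy=3.5,interpolation=cv2.INTER_CUBIC))
E
```

```text
[-1.24889267  0.26517733 -0.59395668] [ 0.64878886 -0.05385518  0.13293486] 9.9333
```

View pics/w4.png

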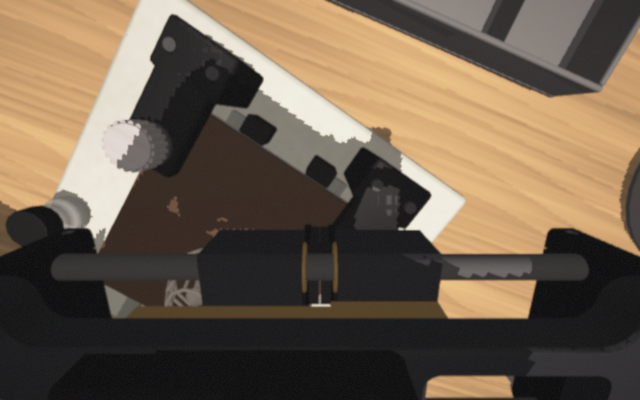

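View pics/s4.png

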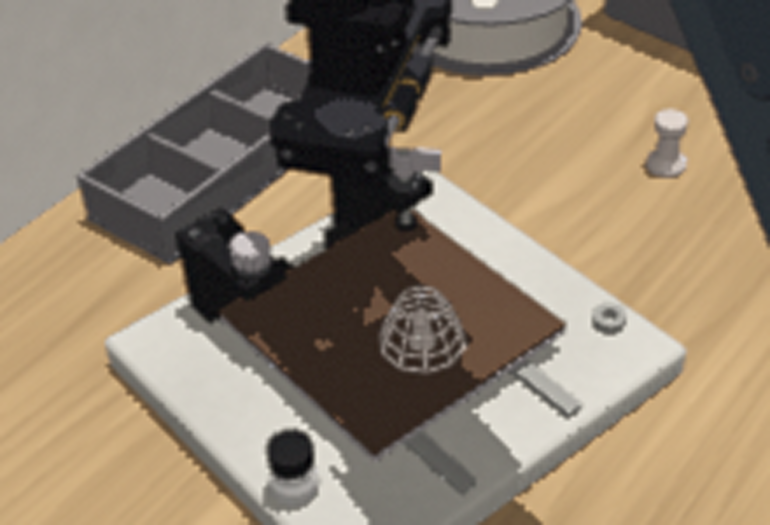

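```bash
python3 - <<'E'
from h import *
st=np.array([.6489,-.0545])
print([tuple(map(float,x)) for x in arc((.6365,-.078),21,-39,15,st,-69)])
E
```

```text
[(1.6, -0.9, -4.0), (3.2, -1.9, -8.0), (4.6, -3.1, -12.0), (6.0, -4.3, -16.0), (7.3, -5.7, -20.0), (8.5, -7.1, -24.0), (9.6, -8.6, -28.0), (10.6, -10.1, -32.0), (11.4, -11.8, -36.0), (12.2, -13.5, -40.0), (12.8, -15.2, -44.0), (13.4, -17.0, -48.0), (13.8, -18.8, -52.0), (14.0, -20.6, -56.0), (14.2, -22.5, -60.0)]
```

>>> jog_arm(
  steps=[
    {"delta_pos": [1.6, -0.9, 0], "turn": -4, "fingers": 0},
    {"delta_pos": [3.2, -1.9, 0], "turn": -8, "fingers": 0},
    {"delta_pos": [4.6, -3.1, 0], "turn": -12, "fingers": 0},
    {"delta_pos": [6, -4.3, 0], "turn": -16, "fingers": 0},
    {"delta_pos": [7.3, -5.7, 0], "turn": -20, "fingers": 0},
    {"delta_pos": [8.5, -7.1, 0], "turn": -24, "fingers": 0},
    {"delta_pos": [9.6, -8.6, 0], "turn": -28, "fingers": 0},
    {"delta_pos": [10.6, -10.1, 0], "turn": -32, "fingers": 0},
    {"delta_pos": [11.4, -11.8, 0], "turn": -36, "fingers": 0},
    {"delta_pos": [12.2, -13.5, 0], "turn": -40, "fingers": 0},
    {"delta_pos": [12.8, -15.2, 0], "turn": -44, "fingers": 0},
    {"delta_pos": [13.4, -17, 0], "turn": -48, "fingers": 0},
    {"delta_pos": [13.8, -18.8, 0], "turn": -52, "fingers": 0},
    {"delta_pos": [14, -20.6, 0], "turn": -56, "fingers": 0},
    {"delta_pos": [14.2, -22.5, 0], "turn": -60, "fingers": 0},
  ],
)

```text
time_s: 11.28
position: [0.6633, -0.0763, 0.1331]
tcp_rot: [[-0.63, 0.0, 0.776], [-0.776, 0.001, -0.63], [-0.0, -1.0, -0.0]]
force: [0.2, 0.7, -0.6]
opening: 0.002
```

>>> jog_arm(
  steps=[
    {"delta_pos": [4, 5, 0], "turn": 0, "fingers": 0},
    {"delta_pos": [7.5, 9.4, 0], "turn": 0, "fingers": 0},
    {"delta_pos": [7.5, 9.4, 20], "turn": 0, "fingers": 0},
    {"delta_pos": [0, 0, 55], "turn": 0, "fingers": 0},
    {"delta_pos": [-30, -20, 90], "turn": 0, "fingers": 0},
    {"delta_pos": [-60, -20, 107], "turn": 4, "fingers": 0},
    {"delta_pos": [-80, -15, 107], "turn": 10, "fingers": 0},
    {"delta_pos": [-89, -9, 107], "turn": 17, "fingers": 0},
    {"delta_pos": [-89, -9, 107], "turn": 24, "fingers": 0},
    {"delta_pos": [-89, -9, 107], "turn": 29, "fingers": 0},
    {"delta_pos": [-89, -9, 107], "turn": 29, "fingers": 0},
    {"delta_pos": [-89, -9, 107], "turn": 29, "fingers": 0},
  ],
)

```text
time_s: 12.28
position: [0.5747, -0.0852, 0.2403]
tcp_rot: [[-0.174, 0.001, 0.985], [-0.985, -0.0, -0.174], [0.0, -1.0, 0.001]]
force: [-0.8, 0.5, -0.3]
opening: 0.003
```

```bash
python3 - <<'E'
from h import *
s=read_state(); print(s['time_s'],s['position'],s['tcp_rot'].round(3).tolist(),s['force'],s['joint_positions'].round(1))
im=capture('wrist'); cv2.imwrite('pics/w5.png',im[:,:,::-1])
for t in ['wing_mid','stem']:
    print(t,[(np.round(d['position'],4).tolist(),round(d['confidence'],2)) for d in tip_of(t,'wrist')[:3]])
print(wproj(s,[[.6365,-.078,.128]]))
E
```

```text
12.2833 [ 0.5746926  -0.08523985  0.24030241] [[-0.174, 0.001, 0.985], [-0.985, -0.0, -0.174], [0.0, -1.0, 0.001]] [-0.75781322  0.54724634 -0.25204368] [-19.5  26.8  88.5   0.   64.7  80.6]
wing_mid [([0.6363, -0.0778, 0.1241], 0.73)]
stem [([0.6372, -0.0761, 0.0618], 0.69)]
[[297.971164   134.03444655]]
```

View pics/w5.png

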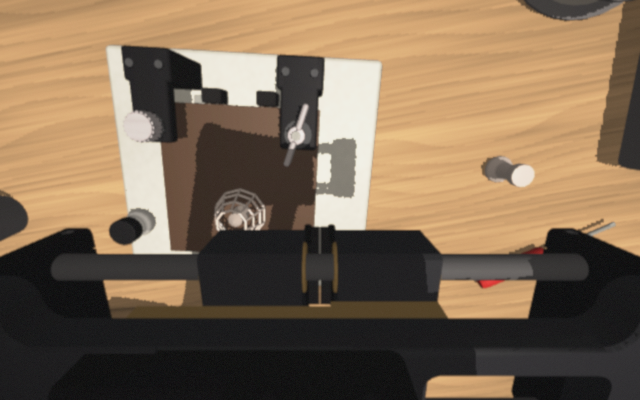

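```bash
python3 - <<'E'
from h import *
im=cv2.imread('pics/w5.png')[90:180,250:340]
cv2.imwrite('pics/w5z.png',cv2.resize(im,None,fx=6,fy=6,interpolation=cv2.INTER_CUBIC))
E
```

View pics/w5z.png

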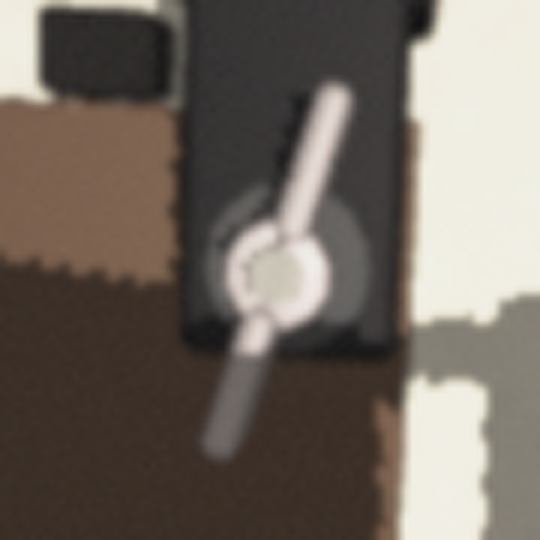

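```bash
python3 - <<'E'
from h import *
s=read_state()
px=lambda x,y:(250+x/6,90+y/6)
for z in [.125,.133]:
    a=wray(s,*px(335,85),z);b=wray(s,*px(218,458),z);h=wray(s,*px(277,275),z)
    print(z,a.round(4),b.round(4),((a+b)/2).round(4),h.round(4),np.linalg.norm(a-b).round(4),np.degrees(np.arctan2(*(a-b)[[1,0]])))
E
```

```text
0.125 [ 0.6599 -0.0896  0.125 ] [ 0.6096 -0.0618  0.125 ] [ 0.6347 -0.0757  0.125 ] [ 0.6349 -0.0761  0.125 ] 0.0574 -28.94758335785491
0.133 [ 0.6594 -0.0899  0.133 ] [ 0.6107 -0.063   0.133 ] [ 0.6351 -0.0764  0.133 ] [ 0.6353 -0.0768  0.133 ] 0.0557 -28.947583357854928
```

>>> jog_arm(
  steps=[
    {"delta_pos": [0, 0, 0], "turn": 7, "fingers": 0},
    {"delta_pos": [0, 0, 0], "turn": 14, "fingers": 0},
    {"delta_pos": [0, 0, 0], "turn": 21, "fingers": 0},
    {"delta_pos": [0, 0, 0], "turn": 28, "fingers": 0},
    {"delta_pos": [0, 0, 0], "turn": 35, "fingers": 0},
    {"delta_pos": [0, 0, 0], "turn": 42, "fingers": 0},
    {"delta_pos": [0, 0, 0], "turn": 49, "fingers": 0},
    {"delta_pos": [0, 0, 0], "turn": 56, "fingers": 0},
    {"delta_pos": [0, 0, 0], "turn": 63, "fingers": 0},
    {"delta_pos": [0, 0, 0], "turn": 70, "fingers": 0},
    {"delta_pos": [0, 0, 0], "turn": 77, "fingers": 0},
    {"delta_pos": [0, 0, 0], "turn": 84, "fingers": 0},
    {"delta_pos": [0, 0, 0], "turn": 91, "fingers": 0},
    {"delta_pos": [5, -1, 0], "turn": 98, "fingers": 0},
    {"delta_pos": [10, -2, 0], "turn": 105, "fingers": 0},
    {"delta_pos": [15, -3, 0], "turn": 112, "fingers": 0},
    {"delta_pos": [20, -4, 0], "turn": 119, "fingers": 0},
    {"delta_pos": [25, -4.7, 0], "turn": 126, "fingers": 0},
    {"delta_pos": [30.8, -4.7, 0], "turn": 133, "fingers": 0},
    {"delta_pos": [30.8, -4.7, 0], "turn": 140, "fingers": 0},
  ],
)

```text
time_s: 14.1
position: [0.6064, -0.0905, 0.2398]
tcp_rot: [[0.763, 0.001, -0.647], [0.647, -0.0, 0.763], [0.001, -1.0, -0.001]]
force: [0.5, -0.9, -0.0]
opening: 0.004
```

>>> jog_arm(
  steps=[
    {"delta_pos": [0, 0, -10], "turn": 7, "fingers": 0},
    {"delta_pos": [0, 0, -30], "turn": 14, "fingers": 0},
    {"delta_pos": [0, 0, -55], "turn": 21, "fingers": 0},
    {"delta_pos": [0, 0, -80], "turn": 21, "fingers": 0},
    {"delta_pos": [0, 0, -98], "turn": 21, "fingers": 0},
    {"delta_pos": [0, 0, -105], "turn": 21, "fingers": 0},
    {"delta_pos": [0, 0, -107], "turn": 21, "fingers": 0},
    {"delta_pos": [0, 0, -107], "turn": 21, "fingers": 0},
  ],
)

```text
time_s: 14.77
position: [0.6053, -0.0904, 0.1329]
tcp_rot: [[0.485, -0.0, -0.874], [0.874, 0.0, 0.485], [-0.0, -1.0, 0.0]]
force: [-0.5, 0.3, 1.3]
opening: 0.003
```

```bash
python3 - <<'E'
from h import *
s=read_state();print(s['force'],s['position'],s['time_s'],s['joint_positions'].round(1))
R=s['tcp_rot'];print(np.degrees(np.arctan2(R[1,0],R[0,0])))
st=np.array([.6049,-.0907])
print([tuple(map(float,x)) for x in arc((.6355,-.0768),151,151,3,st,61,27,14.5)])
print([tuple(map(float,x)) for x in arc((.6355,-.0768),151,31,30,st,61,14.5,14.5)])
E
```

```text
[-0.54360933  0.26939051  1.25221223] [ 0.60531629 -0.09038287  0.13287066] 14.7667 [-18.9  36.9  89.3  -0.   53.9 -79.9]
60.97920354097897
[(2.0, 3.6, 0.0), (4.1, 7.3, 0.0), (6.1, 10.9, 0.0)]
[(5.9, 12.6, -4.0), (5.9, 14.4, -8.0), (6.0, 16.1, -12.0), (6.2, 17.8, -16.0), (6.5, 19.5, -20.0), (7.0, 21.1, -24.0), (7.5, 22.8, -28.0), (8.2, 24.4, -32.0), (9.0, 25.9, -36.0), (9.9, 27.4, -40.0), (10.9, 28.8, -44.0), (12.0, 30.1, -48.0), (13.1, 31.4, -52.0), (14.4, 32.6, -56.0), (15.8, 33.6, -60.0), (17.2, 34.6, -64.0), (18.6, 35.5, -68.0), (20.2, 36.3, -72.0), (21.8, 37.0, -76.0), (23.4, 37.5, -80.0), (25.1, 38.0, -84.0), (26.8, 38.3, -88.0), (28.5, 38.5, -92.0), (30.2, 38.6, -96.0), (31.9, 38.6, -100.0), (33.6, 38.4, -104.0), (35.3, 38.1, -108.0), (37.0, 37.8, -112.0), (38.7, 37.2, -116.0), (40.3, 36.6, -120.0)]
```

>>> jog_arm(
  steps=[
    {"delta_pos": [2, 3.6, 0], "turn": 0, "fingers": 0},
    {"delta_pos": [4.1, 7.3, 0], "turn": 0, "fingers": 0},
    {"delta_pos": [6.1, 10.9, 0], "turn": 0, "fingers": 0},
    {"delta_pos": [5.9, 12.6, 0], "turn": -4, "fingers": 0},
    {"delta_pos": [5.9, 14.4, 0], "turn": -8, "fingers": 0},
    {"delta_pos": [6, 16.1, 0], "turn": -12, "fingers": 0},
    {"delta_pos": [6.2, 17.8, 0], "turn": -16, "fingers": 0},
    {"delta_pos": [6.5, 19.5, 0], "turn": -20, "fingers": 0},
    {"delta_pos": [7, 21.1, 0], "turn": -24, "fingers": 0},
    {"delta_pos": [7.5, 22.8, 0], "turn": -28, "fingers": 0},
    {"delta_pos": [8.2, 24.4, 0], "turn": -32, "fingers": 0},
    {"delta_pos": [9, 25.9, 0], "turn": -36, "fingers": 0},
    {"delta_pos": [9.9, 27.4, 0], "turn": -40, "fingers": 0},
    {"delta_pos": [10.9, 28.8, 0], "turn": -44, "fingers": 0},
    {"delta_pos": [12, 30.1, 0], "turn": -48, "fingers": 0},
    {"delta_pos": [13.1, 31.4, 0], "turn": -52, "fingers": 0},
    {"delta_pos": [14.4, 32.6, 0], "turn": -56, "fingers": 0},
    {"delta_pos": [15.8, 33.6, 0], "turn": -60, "fingers": 0},
  ],
)

```text
time_s: 16.27
position: [0.6208, -0.0561, 0.1336]
tcp_rot: [[1.0, -0.0, -0.014], [0.014, 0.0, 1.0], [-0.0, -1.0, 0.0]]
force: [-0.9, -0.3, -0.7]
opening: 0.004
```

>>> jog_arm(
  steps=[
    {"delta_pos": [1.4, 1, 0], "turn": -4, "fingers": 0},
    {"delta_pos": [2.8, 1.9, 0], "turn": -8, "fingers": 0},
    {"delta_pos": [4.4, 2.7, 0], "turn": -12, "fingers": 0},
    {"delta_pos": [6, 3.4, 0], "turn": -16, "fingers": 0},
    {"delta_pos": [7.6, 3.9, 0], "turn": -20, "fingers": 0},
    {"delta_pos": [9.3, 4.4, 0], "turn": -24, "fingers": 0},
    {"delta_pos": [11, 4.7, 0], "turn": -28, "fingers": 0},
    {"delta_pos": [12.7, 4.9, 0], "turn": -32, "fingers": 0},
    {"delta_pos": [14.4, 5, 0], "turn": -36, "fingers": 0},
    {"delta_pos": [16.1, 5, 0], "turn": -40, "fingers": 0},
    {"delta_pos": [17.8, 4.8, 0], "turn": -44, "fingers": 0},
    {"delta_pos": [19.5, 4.5, 0], "turn": -48, "fingers": 0},
    {"delta_pos": [21.2, 4.2, 0], "turn": -52, "fingers": 0},
  ],
)

```text
time_s: 17.35
position: [0.6421, -0.0517, 0.1337]
tcp_rot: [[0.627, 0.0, 0.779], [-0.779, 0.0, 0.627], [-0.0, -1.0, 0.0]]
force: [-0.9, 1.1, -0.8]
opening: 0.005
```

```bash
python3 - <<'E'
from h import *
st=np.array([.6419,-.0529])
for i,x in enumerate(arc((.6355,-.0768),39,-81,40,st,-51,14.5,14.5)): print(i+1,tuple(map(float,x)))
E
```

```text
1 (1.3, -0.4, -3.0)
2 (2.5, -0.8, -6.0)
3 (3.7, -1.3, -9.0)
4 (4.8, -1.9, -12.0)
5 (6.0, -2.5, -15.0)
6 (7.1, -3.2, -18.0)
7 (8.1, -3.9, -21.0)
8 (9.2, -4.7, -24.0)
9 (10.1, -5.6, -27.0)
10 (11.1, -6.4, -30.0)
11 (12.0, -7.4, -33.0)
12 (12.8, -8.4, -36.0)
13 (13.6, -9.4, -39.0)
14 (14.3, -10.5, -42.0)
15 (15.0, -11.6, -45.0)
16 (15.6, -12.7, -48.0)
17 (16.2, -13.9, -51.0)
18 (16.7, -15.1, -54.0)
19 (17.1, -16.3, -57.0)
20 (17.5, -17.5, -60.0)
21 (17.8, -18.8, -63.0)
22 (18.0, -20.1, -66.0)
23 (18.2, -21.3, -69.0)
24 (18.3, -22.6, -72.0)
25 (18.3, -23.9, -75.0)
26 (18.3, -25.2, -78.0)
27 (18.2, -26.5, -81.0)
28 (18.0, -27.8, -84.0)
29 (17.8, -29.1, -87.0)
30 (17.5, -30.3, -90.0)
31 (17.1, -31.6, -93.0)
32 (16.7, -32.8, -96.0)
33 (16.2, -34.0, -99.0)
34 (15.6, -35.1, -102.0)
35 (15.0, -36.3, -105.0)
36 (14.3, -37.4, -108.0)
37 (13.6, -38.4, -111.0)
38 (12.8, -39.5, -114.0)
39 (11.9, -40.4, -117.0)
40 (11.1, -41.4, -120.0)
```

>>> jog_arm(
  steps=[
    {"delta_pos": [1.3, -0.4, 0], "turn": -3, "fingers": 0},
    {"delta_pos": [2.5, -0.8, 0], "turn": -6, "fingers": 0},
    {"delta_pos": [3.7, -1.3, 0], "turn": -9, "fingers": 0},
    {"delta_pos": [4.8, -1.9, 0], "turn": -12, "fingers": 0},
    {"delta_pos": [6, -2.5, 0], "turn": -15, "fingers": 0},
    {"delta_pos": [6, -2.5, 0], "turn": -15, "fingers": 0},
  ],
)

```text
time_s: 17.85
position: [0.6485, -0.0544, 0.1337]
tcp_rot: [[0.406, 0.001, 0.914], [-0.914, 0.0, 0.406], [0.0, -1.0, 0.001]]
force: [-0.2, 0.8, 0.4]
opening: 0.007
```

>>> jog_arm(
  steps=[
    {"delta_pos": [1.1, -0.7, 0], "turn": -3, "fingers": 0},
    {"delta_pos": [2.1, -1.4, 0], "turn": -6, "fingers": 0},
    {"delta_pos": [3.2, -2.2, 0], "turn": -9, "fingers": 0},
    {"delta_pos": [4.1, -3.1, 0], "turn": -12, "fingers": 0},
  ],
)

```text
time_s: 18.18
position: [0.6524, -0.0574, 0.1335]
tcp_rot: [[0.207, 0.001, 0.978], [-0.978, 0.0, 0.207], [-0.0, -1.0, 0.001]]
force: [-0.1, 0.2, -0.7]
opening: 0.005
```

>>> jog_arm(
  steps=[
    {"delta_pos": [1, -0.8, 0], "turn": -3, "fingers": 0},
    {"delta_pos": [1.9, -1.8, 0], "turn": -6, "fingers": 0},
    {"delta_pos": [2.7, -2.8, 0], "turn": -9, "fingers": 0},
    {"delta_pos": [3.5, -3.8, 0], "turn": -12, "fingers": 0},
    {"delta_pos": [4.2, -4.9, 0], "turn": -15, "fingers": 0},
  ],
)

```text
time_s: 18.6
position: [0.6565, -0.0624, 0.1335]
tcp_rot: [[-0.053, 0.0, 0.999], [-0.999, 0.0, -0.053], [-0.0, -1.0, 0.0]]
force: [0.3, 1.1, -0.2]
opening: 0.004
```

>>> jog_arm(
  steps=[
    {"delta_pos": [0.7, -1.1, 0], "turn": -3, "fingers": 0},
    {"delta_pos": [1.3, -2.2, 0], "turn": -6, "fingers": 0},
    {"delta_pos": [1.9, -3.4, 0], "turn": -9, "fingers": 0},
    {"delta_pos": [2.4, -4.6, 0], "turn": -12, "fingers": 0},
    {"delta_pos": [2.8, -5.8, 0], "turn": -15, "fingers": 0},
  ],
)

```text
time_s: 19.02
position: [0.6594, -0.0682, 0.1336]
tcp_rot: [[-0.31, 0.001, 0.951], [-0.951, 0.0, -0.31], [-0.001, -1.0, 0.0]]
force: [-0.4, 1.3, -1.0]
opening: 0.006
```

```bash
python3 - <<'E'
from h import *
s=read_state();print(s['force'],s['position'],s['time_s'],s['joint_positions'].round(1))
im=capture('side'); cv2.imwrite('pics/s6.png',cv2.resize(im[120:220,240:380,::-1],None,fx=5.5,fy=5.5,interpolation=cv2.INTER_CUBIC))
E
```

```text
[-0.39986249  1.267103   -0.9957087 ] [ 0.6593891  -0.06819156  0.13356947] 19.0167 [-15.6  40.1  81.4   0.   58.5  92.5]
```

View pics/s6.png

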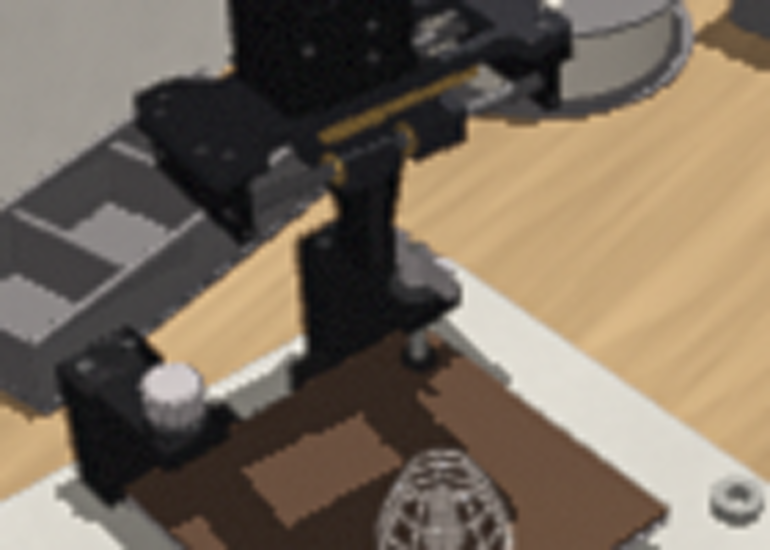

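>>> jog_arm(
  steps=[
    {"delta_pos": [0.4, -1.2, 0], "turn": -3, "fingers": 0},
    {"delta_pos": [0.7, -2.5, 0], "turn": -6, "fingers": 0},
    {"delta_pos": [0.9, -3.8, 0], "turn": -9, "fingers": 0},
    {"delta_pos": [1.1, -5, 0], "turn": -12, "fingers": 0},
    {"delta_pos": [1.2, -6.3, 0], "turn": -15, "fingers": 0},
  ],
)

```text
time_s: 19.48
position: [0.6617, -0.0698, 0.1337]
tcp_rot: [[-0.546, 0.004, 0.838], [-0.838, 0.009, -0.546], [-0.009, -1.0, -0.002]]
force: [3.6, 14.7, 0.1]
opening: 0.006
```

>>> jog_arm(
  steps=[
    {"delta_pos": [0, -1.3, 0], "turn": -3, "fingers": 0},
    {"delta_pos": [0, -2.6, 0], "turn": -6, "fingers": 0},
    {"delta_pos": [-0.1, -3.9, 0], "turn": -9, "fingers": 0},
    {"delta_pos": [-0.3, -5.2, 0], "turn": -12, "fingers": 0},
  ],
)

```text
time_s: 19.82
position: [0.6634, -0.0714, 0.134]
tcp_rot: [[-0.709, 0.008, 0.705], [-0.705, 0.014, -0.709], [-0.016, -1.0, -0.004]]
force: [8.5, 23.2, -0.5]
opening: 0.009
```

>>> jog_arm(
  steps=[
    {"delta_pos": [2, 5, 0], "turn": 3, "fingers": 0},
    {"delta_pos": [4, 9, 0], "turn": 6, "fingers": 0},
    {"delta_pos": [7, 14, 0], "turn": 6, "fingers": 0},
    {"delta_pos": [10, 20, 0], "turn": 6, "fingers": 0},
    {"delta_pos": [10, 20, 0], "turn": 6, "fingers": 0},
  ],
)

```text
time_s: 20.23
position: [0.6709, -0.0594, 0.1335]
tcp_rot: [[-0.629, 0.001, 0.778], [-0.778, -0.0, -0.629], [-0.001, -1.0, 0.001]]
force: [0.1, -0.5, 0.6]
opening: 0.004
```

>>> jog_arm(
  steps=[
    {"delta_pos": [0, 0, 25], "turn": 0, "fingers": 0},
    {"delta_pos": [0, 0, 60], "turn": 0, "fingers": 0},
    {"delta_pos": [-20, -5, 90], "turn": 0, "fingers": 0},
    {"delta_pos": [-50, -12, 107], "turn": 5, "fingers": 0},
    {"delta_pos": [-75, -20, 107], "turn": 12, "fingers": 0},
    {"delta_pos": [-90, -24, 107], "turn": 19, "fingers": 0},
    {"delta_pos": [-95, -24, 107], "turn": 26, "fingers": 0},
    {"delta_pos": [-95, -24, 107], "turn": 29, "fingers": 0},
    {"delta_pos": [-95, -24, 107], "turn": 29, "fingers": 0},
    {"delta_pos": [-95, -24, 107], "turn": 29, "fingers": 0},
  ],
)

```text
time_s: 21.07
position: [0.5752, -0.085, 0.2404]
tcp_rot: [[-0.176, 0.001, 0.984], [-0.984, -0.001, -0.176], [0.0, -1.0, 0.001]]
force: [-0.6, -0.2, -0.5]
opening: 0.006
```

```bash
python3 - <<'E'
from h import *
s=read_state(); print(s['time_s'],s['position'],s['tcp_rot'].round(3).tolist(),s['force'])
im=capture('wrist'); cv2.imwrite('pics/w7.png',im[:,:,::-1]); cv2.imwrite('pics/w7z.png',cv2.resize(im[90:180,250:340,::-1],None,fx=6,fy=6,interpolation=cv2.INTER_CUBIC))
for t in ['wing_mid','stem','bed_front']:
    print(t,[(np.round(d['position'],4).tolist(),round(d['confidence'],2)) for d in tip_of(t,'wrist')[:3]])
im=capture('side'); cv2.imwrite('pics/s7.png',cv2.resize(im[130:210,260:380,::-1],None,fx=6,fy=6,interpolation=cv2.INTER_CUBIC))
E
```

```text
21.0667 [ 0.57518837 -0.08495025  0.24039911] [[-0.176, 0.001, 0.984], [-0.984, -0.001, -0.176], [0.0, -1.0, 0.001]] [-0.58318308 -0.17934501 -0.53927052]
wing_mid []
stem [([0.6376, -0.0759, 0.0585], 0.89)]
bed_front []
```

View pics/w7z.png

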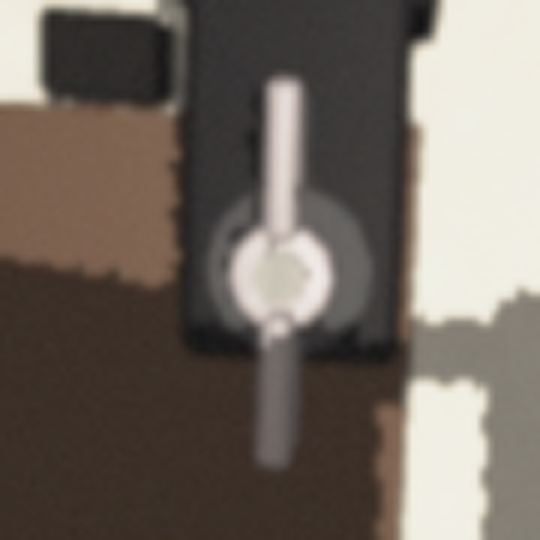

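View pics/s7.png

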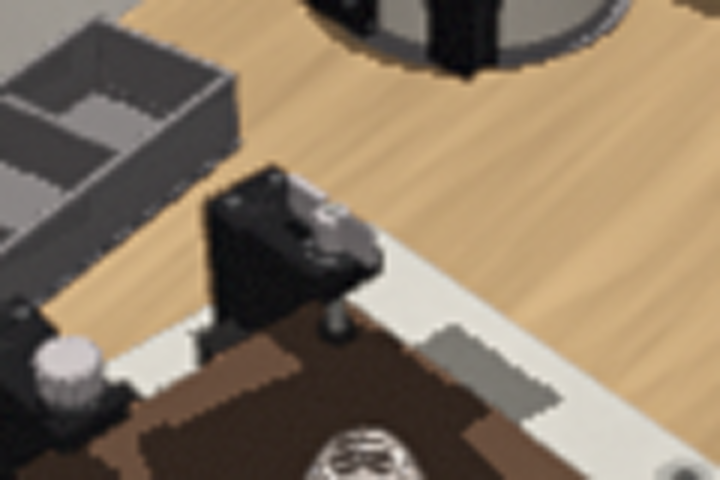

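>>> jog_arm(
  steps=[
    {"delta_pos": [18, -14, 0], "turn": -3, "fingers": 0},
    {"delta_pos": [35, -14, 0], "turn": -3, "fingers": 0},
    {"delta_pos": [35, -14, -30], "turn": -3, "fingers": 0},
    {"delta_pos": [35, -14, -65], "turn": -3, "fingers": 0},
    {"delta_pos": [35, -14, -95], "turn": -3, "fingers": 0},
    {"delta_pos": [35, -14, -107], "turn": -3, "fingers": 0},
    {"delta_pos": [35, -14, -107], "turn": -3, "fingers": 0},
    {"delta_pos": [35.5, -11, -107], "turn": -3, "fingers": 0},
    {"delta_pos": [36.2, -8, -107], "turn": -3, "fingers": 0},
    {"delta_pos": [36.9, -5, -107], "turn": -3, "fingers": 0},
    {"delta_pos": [37.6, -2, -107], "turn": -3, "fingers": 0},
    {"delta_pos": [37.8, -1, -107], "turn": -3, "fingers": 0},
    {"delta_pos": [37.8, -1, -107], "turn": -3, "fingers": 0},
  ],
)

```text
time_s: 22.4
position: [0.6133, -0.0849, 0.1341]
tcp_rot: [[-0.224, 0.002, 0.975], [-0.975, -0.0, -0.224], [0.0, -1.0, 0.002]]
force: [1.1, 0.6, 0.1]
opening: 0.008
```

>>> jog_arm(
  steps=[
    {"delta_pos": [0.2, 1, 0], "turn": 0, "fingers": 0},
    {"delta_pos": [0.4, 2, 0], "turn": 0, "fingers": 0},
    {"delta_pos": [0.4, 2, 0], "turn": 0, "fingers": 0},
  ],
)

```text
time_s: 22.65
position: [0.6133, -0.0832, 0.1331]
tcp_rot: [[-0.225, 0.0, 0.974], [-0.974, 0.0, -0.225], [-0.0, -1.0, 0.0]]
force: [0.3, -0.0, -0.2]
opening: 0.01
```

>>> jog_arm(
  steps=[
    {"delta_pos": [0.2, 1, 0], "turn": 0, "fingers": 0},
    {"delta_pos": [0.4, 2, 0], "turn": 0, "fingers": 0},
    {"delta_pos": [0.4, 2, 0], "turn": 0, "fingers": 0},
  ],
)

```text
time_s: 22.9
position: [0.6136, -0.0816, 0.133]
tcp_rot: [[-0.225, -0.0, 0.974], [-0.974, -0.001, -0.225], [0.001, -1.0, -0.0]]
force: [0.1, -1.2, -0.1]
opening: 0.007
```

>>> jog_arm(
  steps=[
    {"delta_pos": [0.2, 1, 0], "turn": 0, "fingers": 0},
    {"delta_pos": [0.3, 1.5, 0], "turn": 0, "fingers": 0},
    {"delta_pos": [0.3, 1.5, 0], "turn": 0, "fingers": 0},
  ],
)

```text
time_s: 23.15
position: [0.6138, -0.0811, 0.133]
tcp_rot: [[-0.225, -0.001, 0.974], [-0.974, -0.002, -0.225], [0.002, -1.0, -0.0]]
force: [-0.9, -4.9, -0.2]
opening: 0.006
```

>>> jog_arm(
  steps=[
    {"delta_pos": [0.1, 0.7, 0], "turn": 0, "fingers": 0},
    {"delta_pos": [0.3, 1.5, 0], "turn": 0, "fingers": 0},
    {"delta_pos": [0.3, 1.5, 0], "turn": 0, "fingers": 0},
  ],
)

```text
time_s: 23.4
position: [0.6138, -0.0807, 0.133]
tcp_rot: [[-0.224, -0.001, 0.975], [-0.975, -0.004, -0.224], [0.004, -1.0, -0.0]]
force: [-1.6, -8.3, 0.3]
opening: 0.005
```

>>> jog_arm(
  steps=[
    {"delta_pos": [-1, -5, 0], "turn": 0, "fingers": 0},
    {"delta_pos": [-4, -16, 0], "turn": 0, "fingers": 0},
    {"delta_pos": [-5, -20, 0], "turn": 0, "fingers": 0},
    {"delta_pos": [-5, -20, 25], "turn": 0, "fingers": 0},
    {"delta_pos": [-20, -15, 60], "turn": 0, "fingers": 0},
    {"delta_pos": [-39, -5, 95], "turn": 3, "fingers": 0},
    {"delta_pos": [-39, -5, 107], "turn": 3, "fingers": 0},
    {"delta_pos": [-39, -5, 107], "turn": 3, "fingers": 0},
    {"delta_pos": [-39, -5, 107], "turn": 3, "fingers": 0},
  ],
)

```text
time_s: 24.15
position: [0.5757, -0.0835, 0.2408]
tcp_rot: [[-0.174, 0.002, 0.985], [-0.985, -0.0, -0.174], [-0.0, -1.0, 0.002]]
force: [-0.2, -0.4, -0.6]
opening: 0.006
```

```bash
python3 - <<'E'
from h import *
s=read_state(); print(s['time_s'],s['position'],s['tcp_rot'].round(3).tolist(),s['force'])
im=capture('wrist'); cv2.imwrite('pics/w8.png',im[:,:,::-1]); cv2.imwrite('pics/w8z.png',cv2.resize(im[40:190,100:340,::-1],None,fx=3.3,fy=3.3,interpolation=cv2.INTER_CUBIC))
for t in ['wing_mid','stem']:
    print(t,[(np.round(d['position'],4).tolist(),round(d['confidence'],2)) for d in tip_of(t,'wrist')[:3]])
E
```

```text
24.15 [ 0.57569264 -0.08347424  0.24076118] [[-0.174, 0.002, 0.985], [-0.985, -0.0, -0.174], [-0.0, -1.0, 0.002]] [-0.21222767 -0.35652875 -0.57115111]
wing_mid [([0.6394, -0.0771, 0.1225], 0.94)]
stem [([0.6384, -0.0744, 0.0589], 0.97)]
```

View pics/w8z.png

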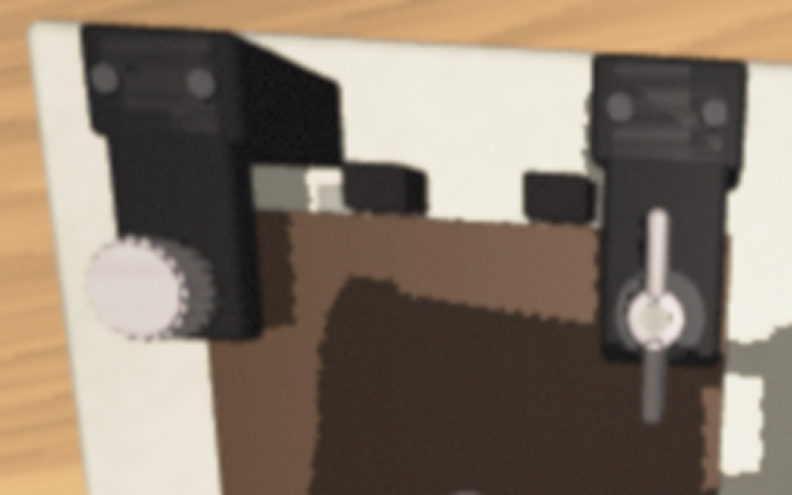

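>>> jog_arm(
  steps=[
    {"delta_pos": [-10, 0, 20], "turn": 0, "fingers": 0},
    {"delta_pos": [-20, 0, 40], "turn": 0, "fingers": 0},
    {"delta_pos": [-20, 0, 40], "turn": 0, "fingers": 0},
    {"delta_pos": [-20, 0, 40], "turn": 0, "fingers": 0},
  ],
)

```text
time_s: 24.63
position: [0.5555, -0.0835, 0.2795]
tcp_rot: [[-0.174, 0.0, 0.985], [-0.985, 0.0, -0.174], [-0.0, -1.0, 0.0]]
force: [0.0, 0.8, 1.0]
opening: 0.007
```

```bash
python3 -c "
from rig import *
s=read_state();print(s['time_s'],s['position'],s['force']);print(hand_in())"
```

```text
24.6333 [ 0.55553678 -0.08353213  0.2794709 ] [0.04784428 0.78528633 0.98834195]
the job is handed in; nothing more can be done
None
```

I pushed the bed back onto its rear stops and screwed the wing screw down to its stop in two fingertip strokes. I handed the job in at 24.6 s with the arm raised clear; the hand-in gave no verdict.

**Bed:** It stopped against firm resistance of about 9 N, and the pictures show its rear edge against both rubber stops.

**Wing screw:** It turned about 280° in all. The stop then resisted firmly. A gentle second push of about 8 N on the other wing also met firm resistance, and the picture showed the wing angle unchanged.
- The last network readings put the wing middle at 122.5 mm and the foot at 58.9 mm, against 123 mm and 58 mm expected. They are good to about 4 mm, so they support the result but don't prove it.
- At the stop the measured force was 14.7 N. I had already sent one more move, which raised it to about 25 N; that is under the 30 N limit but more than I intended.

**Axis position:** The top and wrist cameras disagreed by about 5 mm on where the screw's axis was. I used a value in between, and a second wrist view agreed with it to about 2 mm.

**Other items:** The arm never went near the knurled screw or anything lying around. The knurled screw looked unturned in the last picture, but I did not measure its angle or recheck the positions of the other items.

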